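# Stand the culture tubes in the carrier and pass it through the hatch

### The job

Stand the two green-capped tubes that lie on the drying rack upright in the sockets of the empty blue carrier, foot down and fully seated, lowering rather than dropping them; then use the push rod to push the loaded carrier through the low opening until it meets the blue end stop, keeping the gripper itself out of the opening. Draw the rod back out of the opening and lay it flat on the bench, and leave the red-capped tube and all other things where they are.

Things in the scene. Friction and masses are not known exactly. Their poses are not given: they have to be found in the camera images.
- station: Fixed clear partition, 6 mm thick, 297 mm high, spanning its own x from -157 to 247 mm, with a low hooded opening and an aluminium slide track through it. Origin: on the bench, on the track's centre line, in the partition's near face. Its y axis points along the track through the opening to the receiving side, x across the track, z up.
- mouth (a point): Point on the bench at the centre of the near edge of the white hood round the opening, 30 mm before the partition (station y = -30 mm). The opening is 84 mm wide and 165 mm high; the hood's walls are 6 mm thick.
- end_stop (a point): Near face of the blue end stop across the receiving end of the track (station y = +139 mm, 13 mm over the bench; stop 26 mm high). The track floor is 4 mm thick and 62 mm wide between 12 mm high lips, 70 mm wide overall, from station y = -265 mm to the stop. A carrier against the stop has its centre at station y = +81 mm.
- carrier: Blue carrier block, 56 mm wide (x), 116 mm long (y, along the track), 48 mm high, about 0.4 kg, loose on the track. Origin: centre of its underside, 4 mm over the bench. Its y axis points along the track as the station's does. Two round sockets, 22.5 mm wide, 40 mm deep (floor 8 mm over its underside), mouths chamfered 2 mm.
- carrier_hole0 (a point): Centre of the mouth of the rear socket (carrier y = -29 mm, 48 mm over its underside).
- carrier_hole1 (a point): Centre of the mouth of the front socket (carrier y = +29 mm, 48 mm over its underside), the one nearer the partition.
- rack: Fixed steel drying rack, 245 mm wide (y), 130 mm deep (x); origin: centre of its footprint on the bench. Three tubes lie on it, 70 mm apart in y, sloping 30 degrees, foot low at rack -x, cap high at +x. Two 8 mm cross bars carry each tube, 16 mm from its foot and under its cap (116 mm), with short guide pins on both its sides there; a lip stops the foot. Between the bars the tube is free all round.
- tube_a_mid (a point): Capped empty glass culture tube, GREEN cap, to be transferred. 20 mm diameter, round foot, 130 mm long overall, the ribbed cap 24 mm diameter over the top 26 mm; 25 to 50 g. This point: on its axis, half-way (65 mm from the foot end). Its z axis points along the tube from foot to cap.
- tube_a_foot (a point): The very end of the round foot of the same tube, same axes.
- tube_b_mid (a point): Capped empty glass culture tube, GREEN cap, to be transferred. 20 mm diameter, round foot, 130 mm long overall, the ribbed cap 24 mm diameter over the top 26 mm; 25 to 50 g. This point: on its axis, half-way (65 mm from the foot end). Its z axis points along the tube from foot to cap.
- tube_b_foot (a point): The very end of the round foot of the same tube, same axes.
- tube_c_mid (a point): Capped empty glass culture tube, RED cap, stays on the rack. 20 mm diameter, round foot, 130 mm long overall, the ribbed cap 24 mm diameter over the top 26 mm; 25 to 50 g. This point: on its axis, half-way (65 mm from the foot end). Its z axis points along the tube from foot to cap.
- tube_c_foot (a point): The very end of the round foot of the same tube, same axes.
- rod_grip (a point): Push rod lying flat, 190 mm long, about 80 g: black handle 90 mm long, 18 mm wide, 24 mm high, 10 mm steel shank, flat white head 50 mm wide, 24 mm high, 10 mm thick. This point: centre of the handle, 12 mm over the bench. x axis along the rod to the head, z up; the head's front face is 145 mm ahead, the rear end 45 mm behind.
- rod_head (a point): Centre of the flat front face of the push rod's head, 12 mm over the bench as it lies.
- amber: Amber reagent bottle, 62 mm diameter, 150 mm high, loose bystander. Origin: centre of its underside; z up.
- steelcup: Empty steel beaker, 72 mm diameter, 115 mm high, loose bystander. Origin: centre of its underside; z up.
- tipbox: Tip box, 87 by 124 mm, 64 mm high, loose bystander. Origin: centre of its underside; z up.
- timer: Small white bench timer, 55 by 70 mm, 18 mm high, loose bystander. Origin: centre of its underside; z up.
- washbottle: White bottle with red cap, 68 mm diameter, 160 mm high, loose bystander. Origin: centre of its underside; z up.
Mind the look-alikes: they are no part of the job. Leave any yellow look-alike of the carrier alone.

How it is judged (in metres and radians):
On the way, in this order (a step that is already met when the one before it is completed fails the run):
1. one green-capped tube stands in a socket of the carrier and is let go (((((horizontal distance between tube_a_foot and carrier_hole0 below 0.007 m or horizontal distance between tube_a_foot and carrier_hole1 below 0.007 m) and z of tube_a_foot in the frame of carrier between 0 and 0.014 m and angle between tube_a_foot's own z axis and vertical below 0.16 rad) and contact force between the fingers and tube_a below 0.05 N) or (((horizontal distance between tube_b_foot and carrier_hole0 below 0.007 m or horizontal distance between tube_b_foot and carrier_hole1 below 0.007 m) and z of tube_b_foot in the frame of carrier between 0 and 0.014 m and angle between tube_b_foot's own z axis and vertical below 0.16 rad) and contact force between the fingers and tube_b below 0.05 N))), for 0.2 s.
2. both green-capped tubes stand in the carrier's sockets and are let go ((horizontal distance between tube_a_foot and carrier_hole0 below 0.007 m or horizontal distance between tube_a_foot and carrier_hole1 below 0.007 m) and z of tube_a_foot in the frame of carrier between 0 and 0.014 m and angle between each of tube_a_foot, tube_b_foot's own z axis and vertical below 0.16 rad and (horizontal distance between tube_b_foot and carrier_hole0 below 0.007 m or horizontal distance between tube_b_foot and carrier_hole1 below 0.007 m) and z of tube_b_foot in the frame of carrier between 0 and 0.014 m and contact force between the fingers and tube_a below 0.05 N and contact force between the fingers and tube_b below 0.05 N), for 0.2 s.
3. the push rod's head pushes the loaded carrier in the opening ((horizontal distance between tube_a_foot and carrier_hole0 below 0.007 m or horizontal distance between tube_a_foot and carrier_hole1 below 0.007 m) and z of tube_a_foot in the frame of carrier between 0 and 0.014 m and angle between each of tube_a_foot, tube_b_foot's own z axis and vertical below 0.16 rad and (horizontal distance between tube_b_foot and carrier_hole0 below 0.007 m or horizontal distance between tube_b_foot and carrier_hole1 below 0.007 m) and z of tube_b_foot in the frame of carrier between 0 and 0.014 m and contact force between rod and carrier above 0.1 N and y of carrier in the frame of station above -0.02 m), for 0.1 s.
At the end, for the whole second after the job is handed in: Green-capped tubes stand in the sockets (foot within 7 mm of the axis and 6 mm of the floor, tilt under 9 degrees); carrier within 9 mm of the end stop; red-capped tube within 15 mm of its start; rod flat, at rest on the bench, head 30 mm or more short of the partition ((horizontal distance between tube_a_foot and carrier_hole0 below 0.007 m or horizontal distance between tube_a_foot and carrier_hole1 below 0.007 m) and z of tube_a_foot in the frame of carrier between 0 and 0.014 m and angle between each of tube_a_foot, tube_b_foot's own z axis and vertical below 0.16 rad and (horizontal distance between tube_b_foot and carrier_hole0 below 0.007 m or horizontal distance between tube_b_foot and carrier_hole1 below 0.007 m) and z of tube_b_foot in the frame of carrier between 0 and 0.014 m and y of carrier in the frame of station above 0.072 m and distance of tube_c_mid from where it was at the start of the episode below 0.015 m and y of rod_head in the frame of station below -0.03 m and height (world z) of rod_grip below 0.03 m and angle between rod_grip's own z axis and vertical below 0.2 rad and linear speed of each of rod, carrier below 0.02 m/s); the robot touches nothing.
It fails at once if the gripper itself goes into the opening (y of the grasp point in the frame of station between -0.02 and 0.15 m and height (world z) of the grasp point below 0.17 m and x of the grasp point in the frame of station between -0.045 and 0.045 m).
It fails at once if a bystander is shifted by more than 25 mm or knocked over (distance of any of amber, steelcup, tipbox, timer, washbottle from where it was at the start of the episode above 0.025 m or angle between any of amber, steelcup, tipbox, timer, washbottle's own z axis and vertical above 0.35 rad).
It fails at once if the red-capped tube is moved by more than 15 mm (distance of tube_c_mid from where it was at the start of the episode above 0.015 m).
It fails at once if a green-capped tube is dropped (falls out of the fingers faster than 0.7 m/s) ((linear speed of tube_a above 0.7 m/s and contact force between the fingers and tube_a below 0.05 N) or (linear speed of tube_b above 0.7 m/s and contact force between the fingers and tube_b below 0.05 N)).
It also fails if it takes over 72 s, if anything falls off the work surface, if the arm or the gripper's body presses on something with over 40 N, if the wrist force passes 120 N, or if a joint passes its speed limit or range.

### The arm

A 7-joint arm with a two-finger parallel gripper is mounted at the origin on the work surface. World frame = base frame: x ahead of the robot, y to its left, z up, the work surface at z = 0. Lengths are in mm, angles in rad, forces in N, time in s.
With the tool pointing down it reaches from about 400 to 875 mm from the base axis. Payload 19.3 kg.
Tool frame: the origin (TCP) lies at the very end of the fingers, on their centre line; the grasp point (between the pads) lies 19 mm behind it (grip_point_offset is the z of the grasp point in the tool frame, in mm); z points along the fingers, y is the line along which they close (so a half turn about z gives the same grasp; the last joint's range is limited). The gripper opens to 85 mm and grips with 20 to 120 N. Pads are 22 mm wide; open, the fingers measure 114 mm over their backs; the gripper's body (76 mm by 85 mm) begins 54 mm behind the grasp point. The pads swing forward as they close: fully open they stand 13 mm farther back than shut.
Start: joints at [-1.373, 0.521, -0.036, 1.599, 0.021, 1.021, -0.113], TCP at [165.401, 602.708, 231.291] pointing down, gripper open.
Joint ranges: [-2.91, 2.91], [-0.3, 2.13], [-1.5, 1.42], [0.17, 2.43], [-1.26, 4.41], [0.16, 1.93], [-2.52, 2.52]. Speed limits (rad/s): [1.89, 1.89, 2.39, 2.39, 3.01, 3.01, 3.01].

### API

Orientations are given as a 3x3 rotation matrix whose columns are the frame's x, y, z axes.
In Python, from workcell import movep, movel, goto_joints, open_gripper, clamp, wait, inverse_kinematics, read_state, camera, PlanningError, finish_job, grip_point_offset gives the robot as it stands. Calls block until the motion is done:
- movep(position, orientation): joint-space move of the TCP to a pose.
- movel(position, frame=None, max_speed=150, guard=None): straight line of the TCP; frame=None keeps the orientation; max_speed is the mean speed in mm/s. With guard (N) it stops when the force on the tool has changed by that much, and returns True; else False.
- goto_joints(angles): joint-space move.
- open_gripper() and clamp(): open the fingers fully, or close them until they stop; the grip force is fixed at half the most.
- wait(seconds).
- inverse_kinematics(position, orientation): joint angles nearest the present ones, or None.
- read_state(): the state.
- camera(name): name is "side" or "top"; returns a dict with "image" (384x512x3 uint8, blue, green, red), "range_z" (384x512 float32, mm along the optical axis (not along the pixel's ray), 0 where there is no reading), "fx", "fy", "cx", "cy" (pixels), "cam_to_world" (4x4, takes a point from camera to world coordinates). Camera axes: x right, y up, looking along -z (the intrinsics and any distortion apply to the point x, -y, -z); pixel columns grow to the right and rows downward; lengths in mm; the calibration is good to about 2 mm. A picture is of the moment at which its call begins.
A pose or a line that the arm cannot do raises PlanningError and nothing moves.
- finish_job(): hands the job in; it is judged then, once.
The state is a dict: "time": time; "qpos": joint angles; "qvel": joint speeds; "joint_efforts": joint torques, N m; "eef_pos": TCP position; "tool_rot": TCP orientation; "ft_force": force on the tool from outside, world axes, zero at the start; "torque": the same for the moment, N m; "finger_gap": finger opening in mm; "gripper_force": force on a finger pad.
Only numpy, scipy, OpenCV 4.12 (cv2) and the standard library are available. Lean on these libraries where they do the work, as an engineer would, in place of code of your own. Each camera call takes 0.05 s, during which the arm holds its last target. There are 200 camera calls.

## Working session

There is one attempt and no reset: what is moved stays moved. The work goes in short steps, each a Python script; the robot and the scene stay as the last script left them, time stands still between calls to the robot, and variables do not carry over. Pictures are saved under pics/ and viewed, at most 12 in all, crops included, and the job is handed in when it is done.

```bash
ls; mkdir -p pics
python3 - <<'E'
from workcell import *
import cv2,numpy as np,pickle
print(grip_point_offset)
for n in("top","side"):
    c=camera(n); pickle.dump(c,open(n+'0.pkl','wb')); cv2.imwrite(f'pics/{n}0.png',cv2.resize(c['image'],None,fx=1.5,fy=1.5))
    print(n,c['fx'],c['fy'],c['cx'],c['cy'],np.round(c['cam_to_world'],3).tolist(),c.keys(), (c['range_z']>0).mean())
E
```

```text
pics
-18.700000000000003
top 427.2264117504594 427.2264117504594 249.65132168988941 191.35616643784763 [[0.022, 0.999, -0.042, 479.087], [-0.999, 0.021, -0.029, 11.536], [-0.028, 0.043, 0.999, 1236.96], [0.0, 0.0, 0.0, 1.0]] dict_keys(['image', 'range_z', 'fx', 'fy', 'cx', 'cy', 'cam_to_world']) 0.9960683186848959
side 384.86661138408584 384.86661138408584 256.29516799880435 190.86129574856056 [[0.858, 0.273, -0.434, 71.784], [-0.513, 0.472, -0.717, -775.645], [0.009, 0.838, 0.545, 704.553], [0.0, 0.0, 0.0, 1.0]] dict_keys(['image', 'range_z', 'fx', 'fy', 'cx', 'cy', 'cam_to_world']) 0.99639892578125
```

View pics/top0.png

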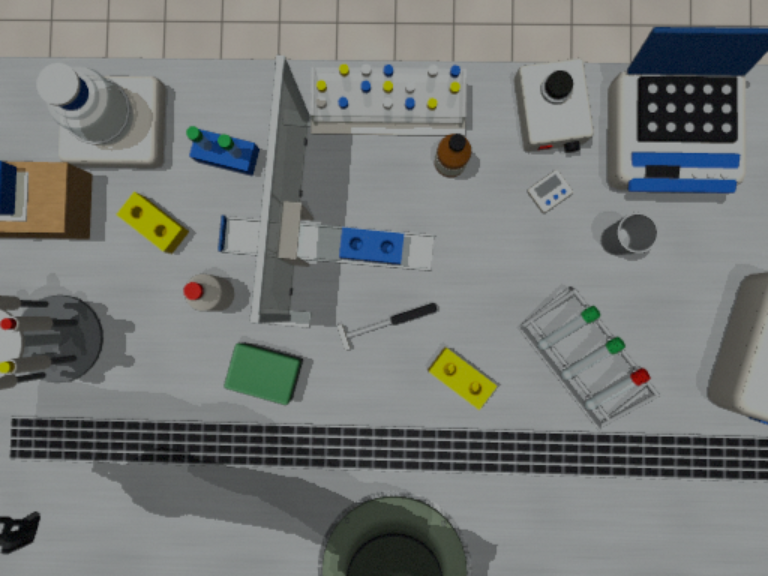

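View pics/side0.png

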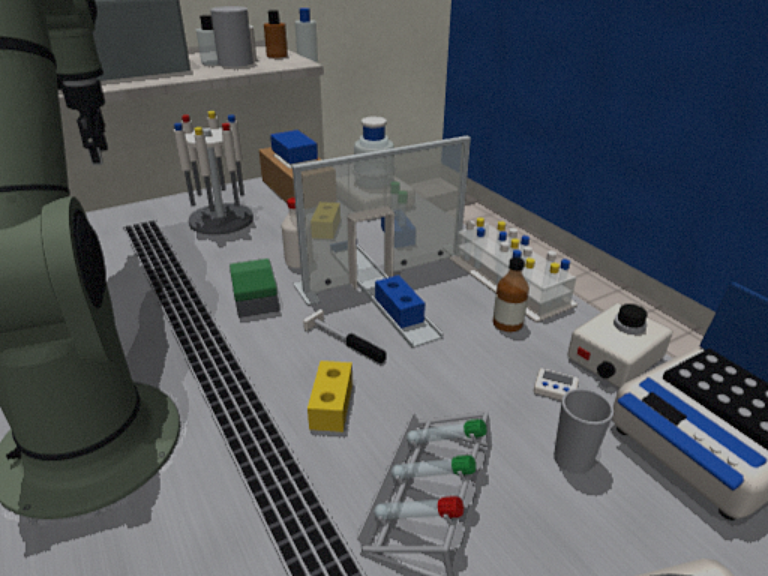

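The top view (shown at 1.5x) has these candidates:
- **Green caps:** two on the rack at (591,313) and (615,345), which are my targets. Two decoys sit in a blue block behind the partition at (193,134) and (226,142).
- **Red cap:** (641,377), which stays.
- **Carrier:** the empty blue one on the track at (371,245) is the one I want. The yellow look-alikes at (152,222) and (463,378) and the loaded blue block at (225,150) are not.
- **Rod:** the black handle is at (413,314) and the head at (346,337).

```bash
cat > h.py <<'E'
import numpy as np,cv2,pickle
def ray(c,u,v):
    M=c['cam_to_world']; d=np.array([(u-c['cx'])/c['fx'],-(v-c['cy'])/c['fy'],-1.])
    return M[:3,3],M[:3,:3]@d
def onz(c,u,v,z):
    o,d=ray(c,u,v); return o+d*(z-o[2])/d[2]
def tri(c1,p1,c2,p2):
    o1,d1=ray(c1,*p1);o2,d2=ray(c2,*p2)
    t=np.linalg.lstsq(np.c_[d1,-d2],o2-o1,rcond=None)[0]
    a=o1+t[0]*d1;b=o2+t[1]*d2; return (a+b)/2,np.linalg.norm(a-b)
def proj(c,P):
    M=c['cam_to_world']; q=M[:3,:3].T@(np.asarray(P,float)-M[:3,3])
    return np.array([c['cx']+c['fx']*q[0]/-q[2], c['cy']-c['fy']*q[1]/-q[2]])
def depthpt(c,u,v):
    o,d=ray(c,u,v); return o+d*c['range_z'][int(round(v)),int(round(u))]
def blobs(c,f,amin=25,box=None):
    hsv=cv2.cvtColor(c['image'],cv2.COLOR_BGR2HSV).astype(int)
    m=f(hsv[...,0],hsv[...,1],hsv[...,2]).astype(np.uint8)
    if box: k=np.zeros_like(m);k[box[1]:box[3],box[0]:box[2]]=1;m*=k
    n,l,s,ce=cv2.connectedComponentsWithStats(m)
    return [(ce[i],s[i,4],l==i) for i in range(1,n) if s[i,4]>=amin]
green=lambda h,s,v:(h>50)&(h<80)&(s>120)
red=lambda h,s,v:((h<8)|(h>172))&(s>140)
blue=lambda h,s,v:(h>100)&(h<125)&(s>150)
E
python3 - <<'E'
from h import *
t=pickle.load(open('top0.pkl','rb'));s=pickle.load(open('side0.pkl','rb'))
np.set_printoptions(precision=1,suppress=True)
for n,c in(('top',t),('side',s)):
    for nm,f in(('g',green),('r',red),('b',blue)):
        for ce,a,m in blobs(c,f):
            v,u=np.nonzero(m); P=np.array([depthpt(c,x,y) for x,y in zip(u,v)])
            print(n,nm,ce,a,np.median(P,0),P.min(0),P.max(0))
def crop(c,x0,y0,x1,y1,k):return cv2.resize(c['image'][y0:y1,x0:x1],None,fx=k,fy=k,interpolation=cv2.INTER_CUBIC)
a=crop(t,340,185,445,290,3.8);b=crop(s,235,270,335,375,3.8)
d=crop(t,140,135,300,235,2.45);
H=np.zeros((399+250,800,3),np.uint8)
H[:a.shape[0],:a.shape[1]]=a;H[:b.shape[0],400:400+b.shape[1]]=b
cv2.imwrite('pics/crop1.png',H[:399]);cv2.imwrite('pics/crop2.png',crop(t,140,135,300,235,5))
E
```

```text
top g [129.2  88.9] 75 [788.7 367.  134.9] [778.7 358.4 115.4] [802.6 380.3 141.4]
top g [150.   94.3] 76 [775.8 311.  135.3] [766.7 301.7 115.5] [788.  323.9 141.8]
top g [393.5 209. ] 91 [ 488.7 -338.1   90. ] [ 475.4 -356.    80.8] [ 502.4 -325.5   98.5]
top g [409.7 229.9] 93 [ 434.3 -381.5   89.4] [ 420.5 -399.4   78.3] [ 447.5 -368.8  100.6]
top g [175.8 251.6] 426 [351.4 246.8  63.2] [315.1 181.8  44.4] [419.7 307.9  69.3]
top r [128.6 193.6] 118 [511.8 351.1 159.5] [498.7 338.  143. ] [526.8 366.8 164.9]
top r [  5.1 215.4] 62 [453.8 598.5 273.2] [444.6 591.7 258.9] [460.8 609.7 278.3]
top r [426.3 250.8] 97 [ 380.5 -424.5   89.8] [ 365.9 -440.7   76.2] [ 393.  -412.5   99.2]
top b [466.9  33.6] 2452 [ 931.2 -492.8  169.5] [ 479.1 -600.7  100.3] [ 951.1   11.5 1237. ]
top b [258.6  46.4] 34 [917.7  29.3 105.5] [910.3  22.5  98.6] [927.8  36.2 109.2]
top b [303.2  46.9] 34 [918.1 -90.1 106.2] [910.2 -98.3 101.4] [925.2 -84.3 109.9]
top b [52.5 64.7] 119 [824.3 534.2 206.3] [809.  528.1 191.3] [857.3 562.3 219. ]
top b [243.5  57. ] 36 [888.1  69.  105.8] [879.6  62.2 100.4] [8
[... 1293 characters left out ...]
2227.5  724.1  -44.2] [  71.8 -775.6 -665.4] [2261.8 2128.1  704.6]
side b [202.5   9.7] 50 [1147.3 1685.6  334.6] [  71.8 -775.6  310.1] [1170.8 1704.5  704.6]
side b [248.5  88.8] 105 [823.5 536.  205.4] [  71.8 -775.6  190.5] [855.8 570.9 704.6]
side b [195.6  97.4] 497 [673.1 720.7 141.4] [  71.8 -775.6   99.5] [730.7 834.5 704.6]
side b [376.1 175.8] 31 [914.4 -93.5 101.2] [ 910.8 -100.6   89.8] [923.4 -83.7 109. ]
side b [266.2 200.3] 748 [596.7  34.6  46.7] [  71.8 -775.6    4.6] [638.2 116.8 704.6]
side b [470.1 282.7] 766 [ 764.5 -517.1   98.2] [  71.8 -775.6   93.6] [ 776.5 -408.4  704.6]
side b [454.5 293.9] 1041 [ 720.1 -512.9   86.7] [  71.8 -775.6   65.1] [ 734.8 -407.6  704.6]
```

View pics/crop1.png

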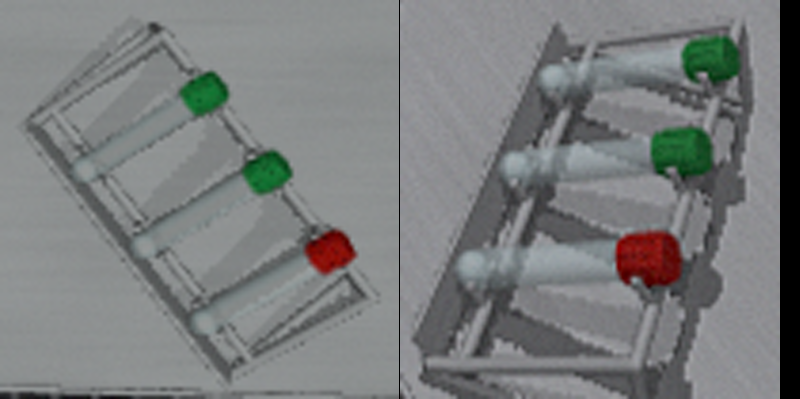

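View pics/crop2.png

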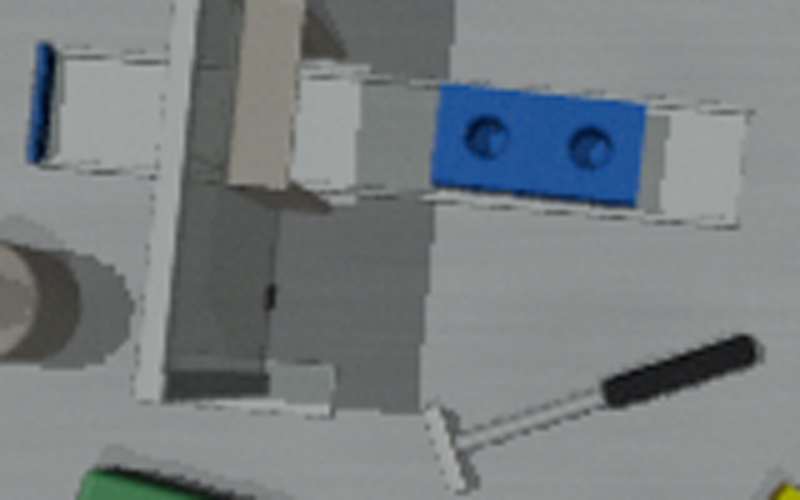

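Crop 1 confirms two green-capped tubes on the rack, with the red one lowest. Their round feet are at crop px (87,170), (147,245) and (207,320). Crop 2 shows the empty blue carrier with sockets at (487,137) and (591,147), the track end at about (745,170), and the rod's black handle at (683,370) with its head at (452,447).

Run:
```python
from h import *
t=pickle.load(open('top0.pkl','rb'));s=pickle.load(open('side0.pkl','rb'))
np.set_printoptions(precision=1,suppress=True)
capt=[(393.5,209),(409.7,229.9),(426.3,250.8)];caps=[(316.5,285),(308.7,309.5),(300.1,337.6)]
ft=[(340+x/3.8,185+y/3.8) for x,y in((87,170),(147,245),(207,320))]
fs=[(235+x/3.8,270+y/3.8) for x,y in((152,80),(116,167),(72,270))]
for i in range(3):
    C,e=tri(t,capt[i],s,caps[i]);F,e2=tri(t,ft[i],s,fs[i]);d=C-F
    print('cap',C,e,'foot',F,e2,'len',np.linalg.norm(d),'yaw',np.degrees(np.arctan2(d[1],d[0])),'slope',np.degrees(np.arcsin(d[2]/np.linalg.norm(d))))
# carrier top plane
ce,a,m=blobs(t,blue,300,(215,140,280,185))[0]
v,u=np.nonzero(m);P=np.array([depthpt(t,x,y) for x,y in zip(u,v)]);P=P[abs(P[:,2]-52)<4]
r=cv2.minAreaRect(P[:,:2].astype(np.float32));print('carrier',r,np.median(P[:,2]),'centroid',onz(t,*ce,52))
for x,y in((487,137),(591,147)):print('hole',onz(t,140+x/5,135+y/5,52))
# holes by darkness inside the convex hull
hull=cv2.convexHull(np.c_[u,v]);k=np.zeros(m.shape,np.uint8);cv2.fillConvexPoly(k,hull,1)
print('hull rect',cv2.minAreaRect(hull), onz(t,*cv2.minAreaRect(hull)[0],52))
E1=[onz(t,140+x/5,135+y/5,26) for x,y in((53,44),(45,161))];N=[onz(t,140+x/5,135+y/5,14) for x,y in((751,112),(740,227))]
print('stop',E1,'near',N); ax=np.mean(E1,0)-np.mean(N,0);print('axis',np.degrees(np.arctan2(ax[1],ax[0])),np.linalg.norm(ax[:2]))
# rod
for nm,f,box,z in(('handle',lambda h,s,v:v<60,(255,195,296,220),18),('head',lambda h,s,v:(v>190),(222,212,240,236),20)):
  for ce,a,m in blobs(t,f,10,box):
    v,u=np.nonzero(m);P=np.array([onz(t,x,y,z) for x,y in zip(u,v)])[:,:2]
    w,V=np.linalg.eigh(np.cov(P.T));r=cv2.minAreaRect(P.astype(np.float32))
    print(nm,ce,a,P.mean(0),np.degrees(np.arctan2(*V[::-1,1])),r)
# end-stop and partition from depth near track
```

```text
cap [ 489.1 -341.5   81.1] 0.4428277573060345 foot [ 429.4 -272.5   30.3] 0.09392138259682632 len 104.40306399191871 yaw -49.15509075699895 slope 29.169970095495195
cap [ 434.4 -385.1   80.4] 0.866522284683811 foot [ 375.9 -316.7   31. ] 0.35022766640526265 len 102.70915945317299 yaw -49.452914712663 slope 28.753297550184012
cap [ 380.1 -429.4   80.4] 1.3257556565848303 foot [ 321.6 -360.9   29.3] 0.9752589967829649 len 103.54075333456447 yaw -49.47181923486414 slope 29.556731760145215
carrier ((607.6466064453125, 54.38252639770508), (114.53105926513672, 55.586334228515625), 84.99677276611328) 52.01677734721579 centroid [607.1  54.2  52. ]
hole [609.4  82.   52. ]
hole [604.9  23.9  52. ]
hull rect ((247.2987823486328, 163.31097412109375), (41.08053207397461, 20.208972930908203), 6.34019136428833) [607.3  54.3  52. ]
stop [array([661. , 334.2,  26. ]), array([593.6, 336.6,  26. ])] near [array([630.8, -67.1,  14. ]), array([564.6, -62. ,  14. ])]
axis 85.76939493374293 401.0228609385408
handle [275.8 208.7] 182 [482.9 -28.5] 109.3828570835499 ((482.5960998535156, -27.999343872070312), (16.183269500732422, 88.19965362548828), 19.6950626373291)
```

```bash
cat >> h.py <<'E'
YR=np.radians(-50.8); UH=np.array([np.cos(YR),np.sin(YR),0]); N=np.array([-UH[1],UH[0],0]); EZ=np.array([0,0,1.])
U=.8660254*UH+.5*EZ
MID={'a':np.array([460,-308,56.]),'b':np.array([406,-352,56.])}
YT=np.radians(85.5); T=np.array([np.cos(YT),np.sin(YT),0]); HOLE={1:np.array([609.6,83.2,52.]),0:np.array([605.0,25.4,52.])}
def frame(x,z): return np.c_[x,np.cross(z,x),z]
def Rgrasp(s): return frame(-s*UH,-EZ)           # tool straight down, closing across the tube
def Rplace(s,az):                                # same hold with the tube upright, approach azimuth az
    a=np.array([np.cos(az),np.sin(az),0]); return frame(-s*(.8660254*EZ+.5*a),.8660254*a-.5*EZ)
GO=18.7
def tcp(p,R): return p+GO*R[:,2]                 # TCP for a wanted grasp point
E
python3 - <<'E'
from h import *
from workcell import *
np.set_printoptions(precision=2,suppress=True)
print(read_state()['time'])
for s in(1,-1):
    for k in'ab':
        R=Rgrasp(s);p=MID[k]+8*U
        print(s,k,[inverse_kinematics(tcp(p+EZ*h,R),R) for h in(3,150)])
    for d in(0,-30,-60,30,60,90):
        R=Rplace(s,YT+np.radians(d))
        q=[inverse_kinematics(tcp(np.r_[HOLE[i][:2],z],R),R) for i,z in((1,86),(1,160),(0,86),(0,160))]
        print(s,d,[x is not None for x in q], q[0])
h=np.array([482.7,-28.3,0]);
for s in(1,-1):
    x=s*np.array([np.cos(np.radians(109.4)),np.sin(np.radians(109.4)),0]);print('rod',s,inverse_kinematics(h+EZ*3,frame(x,-EZ)))
    p=np.array([617,196.8,0])-122*T;print('push end',inverse_kinematics(p+EZ*18,frame(s*T,-EZ)), inverse_kinematics(p-250*T+EZ*18,frame(s*T,-EZ)))
E
```

```text
0.1
1 a [array([ 0.36,  0.7 ,  0.18,  1.91, -0.22,  0.55,  1.37]), array([ 0.05,  0.54,  0.62,  1.84, -0.4 ,  0.89,  1.55])]
1 b [array([ 0.56,  0.67,  0.07,  1.95, -0.09,  0.53,  1.37]), array([ 0.07,  0.56,  0.77,  1.88, -0.5 ,  0.9 ,  1.77])]
1 0 [True, True, True, True] [ 0.23  0.96 -0.04  1.74 -1.2   1.13 -2.06]
1 -30 [True, True, True, True] [-0.5   1.32  1.    2.13  4.1   1.88 -2.07]
1 -60 [True, True, True, True] [ 0.88  1.4  -1.28  2.32  2.79  0.91 -0.02]
1 30 [True, True, True, True] [-0.17  1.2   0.59  1.38 -1.19  1.79 -1.9 ]
1 60 [True, True, True, True] [-0.06  1.24  0.17  1.01 -0.64  1.87 -1.96]
1 90 [False, False, False, False] None
-1 a [array([-0.14,  1.01,  1.01,  1.93, -1.13,  0.91, -0.98]), array([-0.16,  0.7 ,  1.02,  1.85, -0.71,  1.01, -1.3 ])]
-1 b [array([-0.03,  0.99,  1.  ,  1.97, -1.14,  0.89, -0.84]), array([-0.14,  0.82,  1.23,  1.89, -0.88,  1.11, -1.01])]
-1 0 [True, True, True, True] [ 0.5   1.   -0.44  1.72 -0.91  0.9   0.88]
-1 -30 [True, True, True, True] [-0.5   1.32  1.    2.13  4.1   1.88  1.07]
-1 -60 [True, True, True, True] [ 0.62  1.06 -0.87  2.33  3.14  0.89  2.45]
-1 30 [True, True, True, True] [ 0.21  1.09 -0.14  1.35 -0.72  1.44  0.93]
-1 60 [True, True, True, True] [ 0.06  1.23 -0.11  1.   -0.45  1.82  1.04]
-1 90 [False, False, False, False] None
rod 1 [-0.13  0.7   0.09  2.11 -0.18  0.34  0.45]
push end [-0.45  0.83  0.35  1.78 -0.45  0.62  0.09] [ 0.    0.81  0.28  1.77 -0.36  0.61  0.42]
rod -1 [-0.61  0.91  0.79  2.13 -1.19  0.65 -1.76]
push end [ 0.01  0.8  -0.35  1.75  0.41  0.66  2.5 ] [-0.4   1.11  1.    1.79 -1.16  0.97 -2.09]
```

```bash
cat >> h.py <<'E'
from workcell import *
def st(msg=''):
    r=read_state(); print(msg,'t=%.1f'%r['time'],'tcp',np.round(r['eef_pos'],1),'gap %.1f'%r['finger_gap'],'F',np.round(r['ft_force'],1),'gf %.1f'%r['gripper_force']); return r
E
python3 - <<'E'
from h import *
s=-1
movel([165.4,602.7,430],max_speed=300); st('up')
R=Rgrasp(s);p=MID['a']+8*U+3*EZ+2.5*N   # offset away from tube b
movep(tcp(p+EZ*250,R),R); r=st('over')
movel(tcp(p+EZ*60,R),max_speed=250)
c=camera('top');d=camera('side');pickle.dump((c,d),open('a1.pkl','wb'))
k=lambda c,x0,y0,x1,y1:cv2.resize(c['image'][y0:y1,x0:x1],(400,400),interpolation=cv2.INTER_CUBIC)
cv2.imwrite('pics/pre_a.png',np.hstack([k(c,335,180,455,300),k(d,225,220,355,350)]))
print(MID['a'],N,UH); st('pre')
E
```

```text
up t=0.9 tcp [165.3 602.5 429.3] gap 85.1 F [ 0.5  0.1 -0.2] gf 0.0
over t=4.3 tcp [ 466.7 -311.3  294.2] gap 85.2 F [-0.2  0.   0.4] gf 0.0
[ 460. -308.   56.] [0.77494449 0.6320293  0.        ] [ 0.6320293  -0.77494449  0.        ]
pre t=5.3 tcp [ 466.9 -312.2  105.6] gap 85.3 F [-0.5  1.   0.4] gf 0.0
```

View pics/pre_a.png

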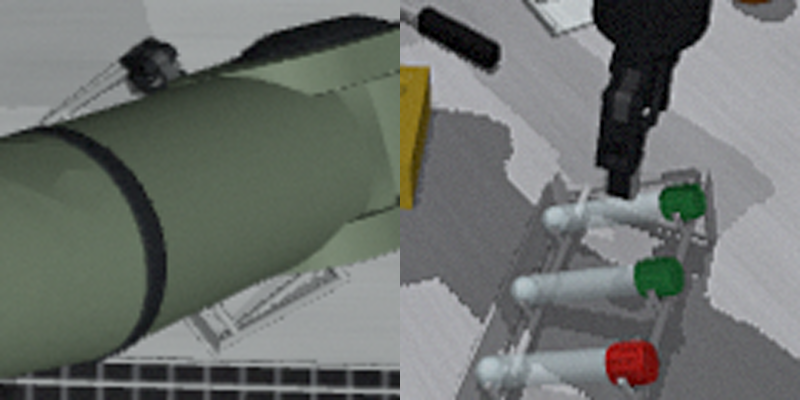

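The side crop shows the gripper over tube A, with its near finger at (620,190) just short of the glass. Caps B and C at (658,277) and (632,365) are clear, so I'll descend under guard and grip.

Run:
```python
from h import *
s=-1; R=Rgrasp(s);p=MID['a']+8*U+3*EZ+2.5*N
g=movel(tcp(p,R),max_speed=80,guard=6); st('down %s'%g)
if not g:
    clamp(); st('clamped')
    movel(read_state()['eef_pos']+np.array([0,0,130]),max_speed=150); st('lift')
    c=camera('top');d=camera('side');pickle.dump((c,d),open('a2.pkl','wb'))
    cv2.imwrite('pics/lift_a.png',cv2.resize(d['image'][150:350,150:400],(500,400),interpolation=cv2.INTER_CUBIC))
```

```text
down False t=6.2 tcp [ 466.4 -312.    44.6] gap 85.6 F [ 0.1  0.2 -0.5] gf 0.0
clamped t=6.8 tcp [ 466.4 -311.9   44.4] gap 18.3 F [-0.4  1.   3.6] gf 58.4
lift t=7.8 tcp [ 466.1 -311.5  173.7] gap 18.4 F [-0.1 -0.7 -0.6] gf 58.5
```

View pics/lift_a.png

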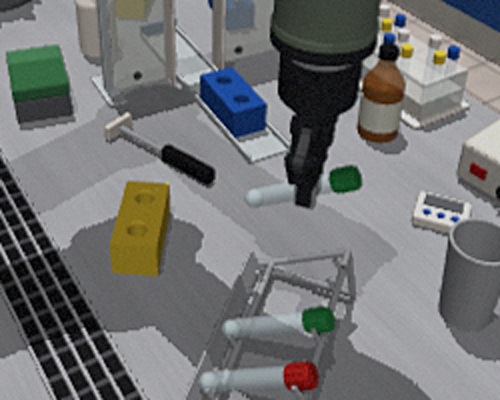

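Tube A is held and lifted (cap at (345,180), foot at (252,197)), and tubes B and C haven't moved. Next I'll bring it upright over the front socket.

Run:
```python
from h import *
s=-1; R=Rplace(s,YT); p=np.r_[HOLE[1][:2],165]
movep(tcp(p+60*EZ,R),R); st('over')
movel(tcp(p,R),max_speed=150); st('pre')
c=camera('top');d=camera('side');pickle.dump((c,d),open('a3.pkl','wb'))
for n,i in(('top',c),('side',d)):
  for ce,a,m in blobs(i,green,15): print(n,ce,a,np.round(depthpt(i,*ce)))
k=lambda c,x0,y0,x1,y1:cv2.resize(c['image'][y0:y1,x0:x1],(400,400),interpolation=cv2.INTER_CUBIC)
cv2.imwrite('pics/pre_p.png',np.hstack([k(c,200,110,300,210),k(d,220,130,320,230)]))
q=p-73*EZ; print('expected foot px',proj(c,q),proj(d,q),'cap',proj(c,q+117*EZ),proj(d,q+117*EZ))
```

```text
over t=9.7 tcp [610.7  98.9 215. ] gap 18.3 F [ 0.  -1.3 -0.4] gf 58.6
pre t=10.3 tcp [611.   99.5 155.9] gap 18.1 F [ 0.1  0.2 -1.1] gf 58.6
top [129.2972973   88.87837838] 74 [787. 365. 140.]
top [150.          94.27631579] 76 [775. 311. 136.]
top [232.29761905 154.97619048] 84 [609.  85. 219.]
top [184.81355932 242.83898305] 118 [384. 220.  65.]
side [261.58108108 144.51351351] 74 [603.  74. 212.]
side [168.56375839 188.72930649] 447 [355. 212.  64.]
side [308.79166667 309.47619048] 168 [ 429. -392.   91.]
expected foot px [236.09626069 160.65922812] [261.39703296 178.25311826] cap [233.20576649 155.11568242] [262.03695519 143.81996674]
```

View pics/pre_p.png

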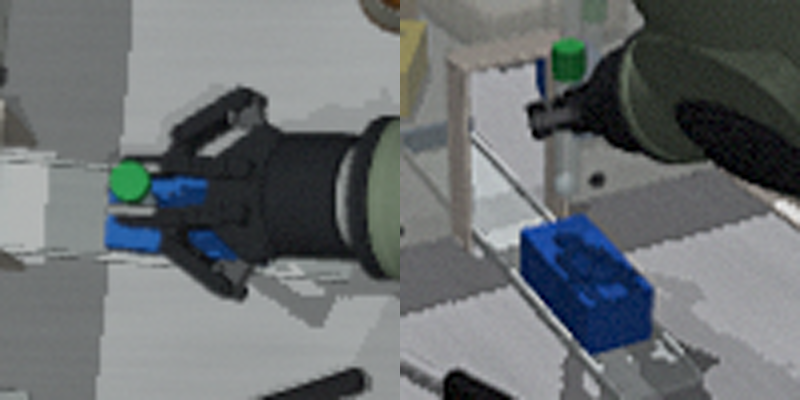

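Tube A hangs upright over the front socket. The cap at (129,182) and the foot at (566,185) are both within about 1 px of where I expected, so I'll lower under guard.

```bash
cat >> h.py <<'E'
def lower(R,p,zstop,offs=((0,0),(2,0),(-2,0),(0,2),(0,-2),(3,3),(-3,-3),(3,-3),(-3,3))):
    """lower grasp point from p; zstop: grasp z below which contact means seated. Tries small offsets when the rim is met."""
    for dx,dy in offs:
        q=p+np.array([dx,dy,0]); movel(tcp(np.r_[q[:2],read_state()['eef_pos'][2]+.5*GO],R),max_speed=40)
        g=movel(tcp(np.r_[q[:2],zstop-15],R),max_speed=45,guard=5)
        z=read_state()['eef_pos'][2]-GO*R[2,2]; st('off %s guard %s grasp z %.1f'%((dx,dy),g,z))
        if z<zstop: return q
        movel(read_state()['eef_pos']+np.array([0,0,6]),max_speed=60)
E
python3 - <<'E'
from h import *
R=Rplace(-1,YT); p=np.r_[HOLE[1][:2],165]
movel(tcp(np.r_[p[:2],130],R),max_speed=120)
q=lower(R,p,93)
c=camera('top');d=camera('side');pickle.dump((c,d),open('a4.pkl','wb'))
for n,i in(('top',c),('side',d)):
  for ce,a,m in blobs(i,green,15): print(n,ce,a,np.round(depthpt(i,*ce)))
for z in(129,142):print(proj(c,np.r_[p[:2],z]),proj(d,np.r_[p[:2],z]))
E
```

```text
off (0, 0) guard True grasp z 118.5 t=11.5 tcp [611.   98.9 109.1] gap 18.1 F [-0.  -1.5 -1.4] gf 59.0
off (2, 0) guard True grasp z 117.8 t=12.4 tcp [612.5  99.  108.4] gap 18.4 F [-0.3 -1.  -0.1] gf 58.9
off (-2, 0) guard True grasp z 122.4 t=13.2 tcp [609.4  99.1 113. ] gap 18.0 F [ 2.2 -1.   0.6] gf 59.0
off (0, 2) guard True grasp z 122.8 t=14.1 tcp [610.9 100.9 113.4] gap 17.9 F [ 1.2 -3.1 -2.6] gf 58.9
off (0, -2) guard True grasp z 88.6 t=15.4 tcp [610.7  97.8  79.3] gap 18.3 F [-0.9 -1.5  7.8] gf 59.4
top [129.22666667  88.85333333] 75 [789. 366. 135.]
top [150.          94.27631579] 76 [775. 311. 135.]
top [234.93055556 158.81944444] 72 [609.  83. 139.]
top [185.51515152 243.76515152] 132 [381. 218.  66.]
side [261.22535211 167.67605634] 71 [603.  75. 135.]
side [168.6031746  188.73469388] 441 [355. 211.  65.]
side [308.75903614 309.46987952] 166 [ 430. -391.   90.]
[235.24772376 159.03185821] [261.59181307 167.77232437]
[234.93606923 158.43415035] [261.66186305 164.00305107]
```

Run:
```python
from h import *
R=Rplace(-1,YT)
open_gripper(); st('open')
e=read_state()['eef_pos']; movel(e-90*R[:,2],max_speed=150); 
R=Rgrasp(-1);p=MID['b']+8*U+3*EZ+4*N   # 4 mm away from the red tube
movep(tcp(p+EZ*170,R),R); st('over b')
c=camera('top');d=camera('side');pickle.dump((c,d),open('b1.pkl','wb'))
for n,i in(('top',c),('side',d)):
  for ce,a,m in blobs(i,green,15): print(n,ce,a,np.round(depthpt(i,*ce)))
  for ce,a,m in blobs(i,red,60): print(n,'red',ce,a)
b=blobs(c,blue,300,(215,140,280,185))
for ce,a,m in b:
    v,u=np.nonzero(m);P=np.array([depthpt(c,x,y) for x,y in zip(u,v)]);P=P[abs(P[:,2]-52)<4];print('carrier',cv2.minAreaRect(P[:,:2].astype(np.float32)))
g=movel(tcp(p+EZ*30,R),max_speed=250)
g=movel(tcp(p,R),max_speed=80,guard=6); st('down %s'%g)
if not g:
    clamp(); st('clamped')
    movel(read_state()['eef_pos']+np.array([0,0,130]),max_speed=150); st('lift')
    c=camera('top');d=camera('side');pickle.dump((c,d),open('b2.pkl','wb'))
    for ce,a,m in blobs(d,red,60): print('red',ce,a)
    cv2.imwrite('pics/lift_b.png',cv2.resize(d['image'][120:360,150:450],(750,600),interpolation=cv2.INTER_CUBIC))
```

```text
open t=16.2 tcp [610.5  97.4  79.1] gap 85.2 F [ 0.4  0.4 -0.2] gf 0.0
over b t=19.1 tcp [ 413.7 -354.4  214. ] gap 85.4 F [-0.5  0.  -0.2] gf 0.0
top [129.22666667  88.85333333] 75 [789. 366. 136.]
top [150.          94.27631579] 76 [775. 311. 136.]
top [235.8358209  157.28358209] 67 [613.  81. 139.]
top [179.81681682 252.23423423] 333 [357. 235.  59.]
top [408.06666667 232.43333333] 30 [ 428. -378.   89.]
top red [128.52136752 193.60683761] 117
top red [  5.14754098 215.40983607] 61
side [262.92537313 167.65671642] 67 [606.  71. 137.]
side [168.33031674 188.63800905] 442 [355. 214.  63.]
side [308.72839506 309.51234568] 162 [ 429. -392.   91.]
side red [300.20689655 337.59605911] 203
carrier ((607.0445556640625, 55.228057861328125), (114.43803405761719, 55.95782470703125), 85.98908233642578)
down False t=20.5 tcp [ 413.3 -354.9   44.1] gap 85.2 F [-0.4 -0.1  0.5] gf 0.0
clamped t=21.1 tcp [ 413.1 -355.3   44.5] gap 18.2 F [-4.2 -2.2  4.3] gf 58.5
lift t=22.1 tcp [ 412.9 -355.   173.8] gap 18.2 F [-0.2  0.4 -0.5] gf 59.0
red [300.07389163 337.68965517] 203
```

View pics/lift_b.png

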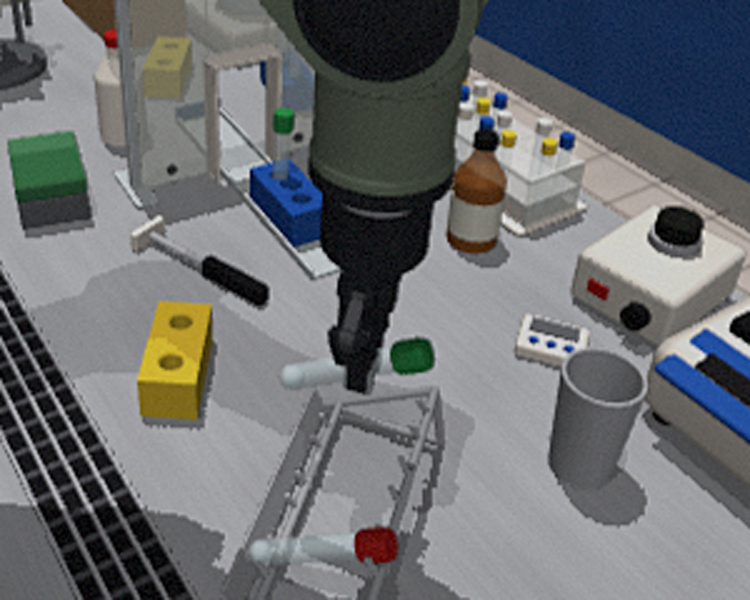

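Tube A stands in the front socket (cap at (284,120)). Tube B is held (cap at (412,355)), and the red tube hasn't moved. Next is the rear socket, using the correction found with A.

Run:
```python
from h import *
R=Rplace(-1,YT); h=np.array([604.8,24.0]); p=np.r_[h,165]
movep(tcp(p+60*EZ,R),R); movel(tcp(p,R),max_speed=150); st('pre')
c=camera('top');d=camera('side');pickle.dump((c,d),open('b3.pkl','wb'))
a=pickle.load(open('a3.pkl','rb')); pa=np.array([609.6,83.2,165])
for i in(0,1):
    im=(c,d)[i]; e=proj(im,p+44*EZ); bb=min(blobs(im,green,15),key=lambda b:np.linalg.norm(b[0]-e))
    ea=proj(im,pa+44*EZ); ba=min(blobs(a[i],green,15),key=lambda b:np.linalg.norm(b[0]-ea))
    print('dB',np.round(bb[0]-e,2),bb[1],'dA',np.round(ba[0]-ea,2),ba[1])
movel(tcp(np.r_[h,130],R),max_speed=120)
q=lower(R,p,96); print(q)
c=camera('top');d=camera('side');pickle.dump((c,d),open('b4.pkl','wb'))
for n,i in(('top',c),('side',d)):
  print(n,'expect',proj(i,np.r_[q[:2],129]) if q is not None else '')
  for ce,a,m in blobs(i,green,15): print(n,ce,a,np.round(depthpt(i,*ce)))
```

```text
pre t=24.7 tcp [606.2  40.3 156.1] gap 18.0 F [ 1.3 -0.1  0.8] gf 58.8
dB [-1.13 -0.33] 84 dA [-0.91 -0.14] 84
dB [-0.37  0.87] 86 dA [-0.46  0.69] 74
off (0, 0) guard True grasp z 88.8 t=26.4 tcp [606.2  40.7  79.5] gap 18.1 F [ 0.3 -0.9  8.3] gf 59.7
[604.8  24.  165. ]
top expect [257.90790061 161.29575843]
top [129.2972973   88.87837838] 74 [788. 366. 137.]
top [150.          94.27631579] 76 [775. 311. 136.]
top [235.74626866 157.28358209] 67 [612.  81. 143.]
top [256.69014085 160.85915493] 71 [605.  27. 140.]
top [185.24193548 242.48387097] 124 [384. 220.  63.]
side expect [270.83446898 176.91295999]
side [266.82517483 172.38461538] 143 [599.  37. 140.]
side [168.65509259 188.62268519] 432 [355. 212.  64.]
```

Run:
```python
from h import *
R=Rplace(-1,YT)
open_gripper(); st('open')
e=read_state()['eef_pos']; movel(e-110*R[:,2],max_speed=200)
c=camera('top'); pickle.dump(c,open('r0.pkl','wb'))
t=pickle.load(open('top0.pkl','rb'))
H=onz(t,230.4,224.4,20)[:2]; G=np.array([482.7,-28.3]); w=H-G; print('head ctr',H,'dist',np.linalg.norm(w),'ang',np.degrees(np.arctan2(w[1],w[0])))
ang=np.radians(109.3); X=np.array([np.cos(ang),np.sin(ang),0]); Rr=frame(X,-EZ)
g=np.r_[G,0]
movep(g+150*EZ,Rr); st('over rod')
movel(g+25*EZ,max_speed=200); hit=movel(g+4*EZ,max_speed=50,guard=5); st('down %s'%hit)
if not hit:
    clamp(); st('clamp'); movel(g+40*EZ,max_speed=100); st('lift')
    c=camera('top');d=camera('side');pickle.dump((c,d),open('r1.pkl','wb'))
    k=lambda c,x0,y0,x1,y1:cv2.resize(c['image'][y0:y1,x0:x1],(400,400),interpolation=cv2.INTER_CUBIC)
    cv2.imwrite('pics/rod.png',np.hstack([k(c,200,130,310,240),k(d,190,150,310,270)]))
```

```text
open t=27.1 tcp [606.   40.2  79.2] gap 85.3 F [-0.3 -0.1 -0.5] gf 0.0
head ctr [435.38504512  99.63701537] dist 136.40595609424057 ang 110.29590917583819
over rod t=28.9 tcp [482.6 -28.4 149.4] gap 85.7 F [-0.7 -0.6 -0.1] gf 0.0
down False t=30.3 tcp [482.6 -28.2   3.9] gap 85.5 F [-0.3 -0.1  0.5] gf 0.0
clamp t=30.9 tcp [482.8 -28.3   4.3] gap 16.8 F [-1.8 -0.2  8.3] gf 59.3
lift t=31.4 tcp [482.8 -28.4  40. ] gap 16.6 F [ 0.2  0.2 -1.8] gf 58.5
```

View pics/rod.png

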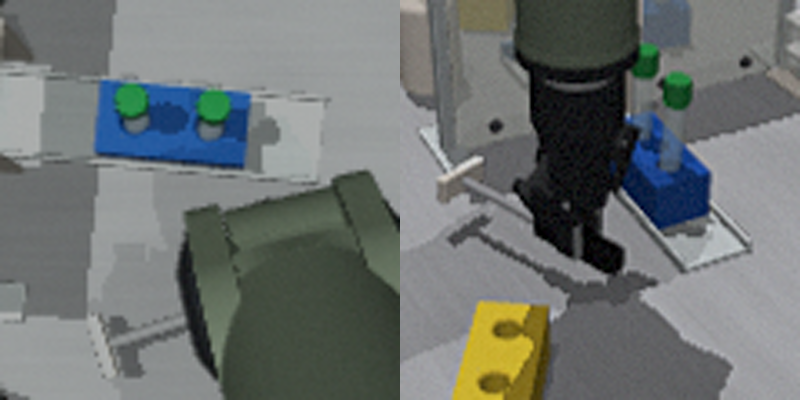

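The rod is held level with its head at (105,345), and both tubes stand in the carrier (caps at (132,100) and (213,106)). Next I'll line up behind the carrier and push under guard.

Run:
```python
from h import *
a2=np.radians(85.77); T2=np.array([np.cos(a2),np.sin(a2),0]); R=frame(T2,-EZ)
end=np.array([627.3,335.4,0])-261*T2; start=end-282*T2-15*T2
e=read_state()['eef_pos']; movel(np.r_[e[:2],165],max_speed=200)
movep(start+165*EZ,R); movel(start+19*EZ,max_speed=200); st('start')
g=movel(end-12*T2+19*EZ,max_speed=80,guard=20); r=st('pushed %s'%g)
if not g:
    g=movel(end+7*T2+19*EZ,max_speed=25,guard=12); st('end %s'%g)
print('grip station y',(read_state()['eef_pos']-np.array([627.3,335.4,0]))@T2+139)
c=camera('top');d=camera('side');pickle.dump((c,d),open('p1.pkl','wb'))
k=lambda c,x0,y0,x1,y1:cv2.resize(c['image'][y0:y1,x0:x1],(400,400),interpolation=cv2.INTER_CUBIC)
cv2.imwrite('pics/push.png',np.hstack([k(c,140,100,260,220),k(d,200,100,320,220)]))
```

```text
start t=34.0 tcp [ 586.8 -221.    20.1] gap 16.4 F [-0.3  0.2 -0.4] gf 58.5
pushed False t=37.8 tcp [607.1  63.   19. ] gap 16.9 F [-0.8 -2.9 -0.8] gf 58.7
end True t=38.4 tcp [608.1  79.8  18.6] gap 16.8 F [-0.7  0.7 -0.9] gf 58.8
grip station y -117.31004810362481
```

View pics/push.png

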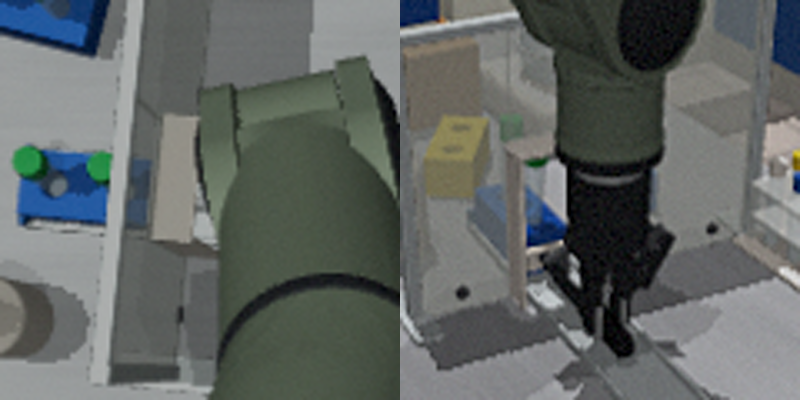

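The carrier is through the opening, with its front edge at crop (18,190) against the stop, and both caps are upright. I'll draw the rod straight back and lay it where it came from.

Run:
```python
from h import *
a2=np.radians(85.77); T2=np.array([np.cos(a2),np.sin(a2),0])
e=read_state()['eef_pos']; movel(e-20*T2,max_speed=80); movel(e-210*T2,max_speed=200); 
movel(np.r_[(e-210*T2)[:2],90],max_speed=200)
ang=np.radians(109.3); Rr=frame(np.array([np.cos(ang),np.sin(ang),0]),-EZ); g=np.array([482.7,-28.3,0])
movep(g+90*EZ,Rr); movel(g+20*EZ,max_speed=150); hit=movel(g+3.5*EZ,max_speed=30,guard=5); st('laid %s'%hit)
open_gripper(); movel(g+250*EZ,max_speed=200)
R=Rgrasp(-1); movep(np.array([420,-250,330.]),R); st('clear'); wait(0.5)
c=camera('top');d=camera('side');pickle.dump((c,d),open('f.pkl','wb'))
P_e=np.array([627.3,335.4,0])
for n,i in(('top',c),('side',d)):
  for ce,a,m in blobs(i,green,15)+blobs(i,red,60): print(n,ce,a,np.round(depthpt(i,*ce)))
for ce,a,m in blobs(c,blue,100,(140,140,200,185)):
    v,u=np.nonzero(m);P=np.array([depthpt(c,x,y) for x,y in zip(u,v)]);Q=P[abs(P[:,2]-52)<5];print('carrier',a,'front station y',((Q-P_e)@T2+139).max(),'rear vis',((Q-P_e)@T2+139).min())
k=lambda c,x0,y0,x1,y1:cv2.resize(c['image'][y0:y1,x0:x1],(400,400),interpolation=cv2.INTER_CUBIC)
cv2.imwrite('pics/final.png',np.hstack([k(c,140,90,300,250),k(d,190,100,350,260)]))
```

```text
laid True t=42.3 tcp [482.7 -28.3   4.3] gap 16.8 F [-1.7 -0.  14.2] gf 60.6
clear t=46.3 tcp [ 420.1 -249.7  329.8] gap 85.6 F [ 0.   0.2 -0.6] gf 0.0
top [129.2972973   88.87837838] 74 [788. 366. 137.]
top [150.          94.27631579] 76 [775. 311. 135.]
top [148.47435897 148.42307692] 78 [631. 308. 142.]
top [169.78723404 149.91489362] 47 [628. 252. 143.]
top [178.93602694 251.51851852] 297 [359. 236.  63.]
top [128.52136752 193.60683761] 117 [512. 351. 161.]
top [  5.14754098 215.40983607] 61 [453. 596. 277.]
side [168.31788079 188.61589404] 453 [354. 210.  66.]
side [300.15533981 337.61165049] 206 [ 376. -436.   91.]
carrier 363 front station y 142.6861943578152 rear vis 69.11204481871275
```

View pics/final.png

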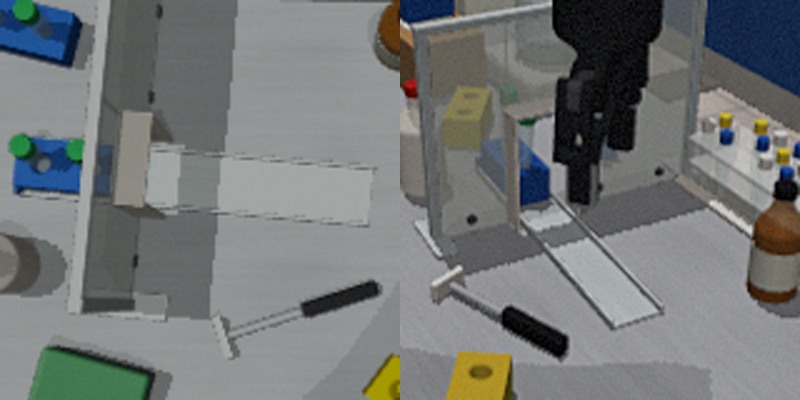

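The carrier is against the stop (blue block at (48,165), tubes upright). The rod lies flat at its start, with its head at (223,335), and nothing else has moved, so I'm handing in.

```bash
python3 -c "
from workcell import *
print(finish_job())"
```

```text
the job is handed in; nothing more can be done
None
```

I handed the job in at about 46 s (the verdict wasn't shown): both green-capped tubes stand seated in the blue carrier, the carrier is through the opening against the end stop, the rod lies flat back at its starting spot, and the red-capped tube and bystanders show no visible movement.

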